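# Gauge a filter module's terminal and show it to the inspection camera

### The arm

A 6-joint arm with a two-finger parallel gripper is mounted at the origin on a cart in front of the work surface, level with it; the furniture and walls round the work are solid. World frame = base frame: x ahead of the robot, y to its left, z up, the work surface at z = 0. Lengths are in m, angles in rad, forces in N, time in s.
With the tool pointing down it reaches from about 0.3 to 0.775 m from the base axis. Payload 14.6 kg.
Tool frame: the origin (TCP) lies where the fingers leave the gripper's body, on its centre line; the fingertips stand 97 mm ahead of it and the grasp point (between the pads) lies 78 mm ahead of it; z points along the fingers, y is the line along which they close (so a half turn about z gives the same grasp; the last joint's range is limited). The gripper opens to 94 mm and grips with 3 to 60 N. Pads are 16 mm wide; open, the fingers measure 119 mm over their backs; the gripper's body (75 mm by 177 mm) begins 78 mm behind the grasp point.
Start: joints at [-1.213, 0.3, 1.521, -0, 1.321, -0.067], TCP at [0.227, -0.501, 0.303] pointing down, gripper open.
Joint ranges: [-3.03, 3.03], [-0.79, 2.21], [0.23, 2.52], [-1.04, 4.18], [0, 3.07], [-2.55, 2.55]. Speed limits (rad/s): [2.22, 2.22, 2.57, 3.14, 3.14, 3.14].

### API

Orientations are given as [roll, pitch, yaw] about the fixed x, y, z axes, in that order (R = Rz(yaw) Ry(pitch) Rx(roll)).
In Python, from bench import status, grab_frame, get_calibration, manip, trace gives the robot as it stands. The module is installed in compiled form; this text tells all that it offers.
- The arm moves only by the tool jog_arm, never from a script. Its argument "increments" is a list of rows, each a list of 3 entries, a list of its own where there are three numbers: the opening, from -1 (shut) to 1 (fully open), so that 0 is half open, then the shift along the tool's x, y, z in units of 25 mm (1.0 is 25 mm), then the turn, a rotation vector about the tool's x, y, z in degrees. In form: [[grip, [tx, ty, tz], [rx, ry, rz]], ...]. A call has 1 to 20 rows; each row is the pose to reach, as a shift and turn from the pose commanded when the call began, along the tool's axes at that moment; what a row does not reach only later rows make up. A row lasts 1/12 s, in which the tool goes at most 41.7 mm and 7.16 degrees, less where a joint would pass 70% of its speed; a pose out of reach is approached as far as the arm can. A call with a gripper value outside its range is refused whole. The fingers move at their own pace and stop on an object; "squeeze" is the grip in N (left out, the last holds). Time passes only in rows, so rows that repeat a pose let the fingers close. It gives the time, the measured TCP pose, the force, the opening and the grip force at its end, in the units of the state.
- status.sense(): the state, without advancing time (a new reading comes with each control period).
- grab_frame(name): name is "scene" or "top" or "wrist"; returns the picture (384x512x3 uint8, red, green, blue); there is no depth.
- get_calibration(name): a dict with "K" (3x3 intrinsics, pixels), "R" (3x3) and "t" (3): a world point X has camera coordinates R X + t. Camera axes: x right, y down, z forward; pixel columns grow to the right and rows downward; lengths in m; the calibration is good to about 2 mm. The wrist camera is an equidistant fisheye: a pixel r from the principal point sees the ray r / f radians off the axis. A picture is of the moment at which its call begins: read the wrist's pose just before it. get_calibration takes no time and is no camera call; for the wrist camera it gives the pose at the moment of the call.
- manip.job_done(): hands the job in; it is judged then, once.
Trained networks look in the newest picture that a camera, given by its name, has taken for a name from the list of things; names that differ only in an ending like _2 or _b are one class to them, and where a whole thing is asked for, a point or a joint stands for the part that bears it (a point fixed in the world has none). Each returns a list of dicts, best first, with "score" (0 to 1); they miss things now and then, are a little off and sometimes report something else, mostly with a low value. They report only what shows in the picture. A call takes as long as a camera call.
- trace(name, camera): "region" (384x512 bool, what is visible of it) and "position" ([column, row] in pixels, amid what is visible of it).
The state is a dict: "t": time; "q": joint angles; "qvel": joint speeds; "tau": joint torques, N m; "tool_pos": TCP position; "eef_rot": TCP orientation; "force": force on the tool from outside, world axes, zero at the start; "wrist_torque": the same for the moment, N m; "gripper_width": finger opening in m; "grip_force": force on a finger pad.
Only numpy, scipy, OpenCV 4.12 (cv2) and the standard library are available. Lean on these libraries where they do the work, as an engineer would, in place of code of your own. Each camera call takes 0.05 s, during which the arm holds its last target. There are 200 camera calls.

### The job

Take the green-headed gauge pin out of the pin stand, put it fully home in the terminal opening on top of the blue filter module while the module lies on the desk, and let go of the pin. Then lift the module, with the pin still fully home in it, and show it to the inspection camera: hold it level and upright in the air with its connector end facing the lens squarely, the connector centred on the lens and 60 mm from the glass. The job ends like that, with the gripper still holding the module still by its body and not touching the pin; leave the red-headed pin, the copper tape roll and the black attenuator where they are, and do not touch the camera or its stand.

Things in the scene. Friction and masses are not known exactly. Their poses are not given: they have to be found in the camera images.
- module: Blue die-cast filter module, loose, 0.15 to 0.29 kg, lying on the desk. Box 90 x 30 x 36 mm (x, y, z); origin at the centre of the box's underside, z up. A steel coaxial connector (16 mm in diameter) on a 26 mm square flange sticks 16 mm out of its +x end. The terminal opening is in its top near that end; the other end (x from -45 to 0 mm) is plain, free to grip across the 30 mm width.
- terminal (a point): Mouth of the module's terminal opening, ringed in white: centre of the opening at the level of the module's top (27 mm from the module's origin along x, 36 mm above the underside). Blind round-ish hole 7.5 mm wide, 25 mm deep, with a 2 mm chamfer at the mouth; axes as the module's.
- connector_face (a point): Centre of the outer end face of the module's connector barrel, 61 mm from the module's origin along its +x and 18 mm above its underside; axes as the module's, so +x points out of the connector.
- go_pin: Green-headed gauge pin, loose, 20 g, upright in one of the stand's holes. Steel shaft 6 mm in diameter, 22 mm long, foot slightly chamfered; then a cylindrical green head 14 mm in diameter, 26 mm tall, with black rings. Origin at the foot's centre, z along the pin towards the head. Fully home, the head's underside rests on the surface round the hole, the foot 22 mm below it.
- nogo_pin: Red-headed gauge pin, loose, in the stand's other hole: as the green one, but with an 8 mm shaft, too thick for the terminal. Bystander.
- pin_stand: Dark wooden pin stand, fixed: 40 x 100 x 30 mm (x, y, z), origin at the centre of its underside. Two holes 9.5 mm wide, 26 mm deep, at y = +30 and -30 mm on its centre line; the pins' heads rest on its top.
- inspection_camera: Inspection camera on a stand, fixed: round dark foot 70 mm in diameter and 10 mm high, post, white camera box 50 x 44 x 44 mm whose centre is 150 mm above the desk, black lens barrel on its front. Overall height 172 mm. Origin at the centre of the foot's underside, z up; the lens looks level along the camera's own -x.
- lens (a point): Centre of the lens's front glass, 30 mm from the camera's origin along its -x, 150 mm above the desk; axes as the camera's.
- focus (a point): The point in the air 60 mm in front of the lens's glass on the lens axis (90 mm from the camera's origin along its -x, 150 mm above the desk), where the centre of the connector's end face is to be; axes as the camera's.
- tape_roll: Roll of copper tape lying flat, 72 mm in diameter, 19 mm high, loose; origin at the centre of its underside. Bystander.
- spare_attenuator: Black finned attenuator lying on the desk, 72 x 22 x 23 mm, x along its length, loose; origin at the centre of its underside. Bystander.

How it is judged:
On the way, in this order (a step that is already met when the one before it is completed fails the run):
1. the green pin sits fully home in the terminal and is let go, the module still lying flat on the desk (z of go_pin in the frame of terminal below -0.0195 m and distance between go_pin and terminal below 0.0238 m and angle between the z axis of go_pin and the z axis of module, either way round below 0.12 rad and contact force between go_pin and the fingers below 0.3 N and height (world z) of module below 0.006 m and angle between module's own z axis and vertical below 0.06 rad), for 0.2 s.
2. the module is lifted by its body, with the pin still fully home in it (z of go_pin in the frame of terminal below -0.0195 m and distance between go_pin and terminal below 0.0238 m and angle between the z axis of go_pin and the z axis of module, either way round below 0.12 rad and height (world z) of module above 0.04 m and contact force between the fingers and module above 1 N), for 0.2 s.
At the end, for the whole second after the job is handed in: Fingers hold the module still, underside over 100 mm up, upright within 0.14 rad, connector pointing at the lens within 0.17 rad, its end face within 15 mm of the point 60 mm before the glass; green pin fully home (foot 19.5 mm or more below the mouth) and not touched by the fingers (z of go_pin in the frame of terminal below -0.0195 m and distance between go_pin and terminal below 0.0238 m and angle between the z axis of go_pin and the z axis of module, either way round below 0.12 rad and distance between connector_face and focus below 0.015 m and angle between the x axis of module and the x axis of inspection_camera, either way round below 0.17 rad and x of module in the frame of focus below -0.03 m and angle between module's own z axis and vertical below 0.14 rad and height (world z) of module above 0.1 m and contact force between the fingers and module above 1 N and contact force between the fingers and go_pin below 0.3 N and contact force between module and inspection_camera below 0.1 N and linear speed of module below 0.02 m/s and angular speed of module below 0.2 rad/s); the arm keeps its last pose, push and grip.
It fails at once if a bystander (red-headed pin, tape roll or attenuator) is moved by more than 15 mm (distance of any of nogo_pin, tape_roll, spare_attenuator from where it was at the start of the episode above 0.015 m).
It fails at once if the inspection camera is touched (contact force between inspection_camera and anything else above 1 N).
It also fails if it takes over 54 s, if anything falls off the work surface, if the arm or the gripper's body presses on something with over 40 N, if the wrist force passes 120 N, or if a joint passes its speed limit or range.

## Working session

There is one attempt and no reset: what is moved stays moved. The work goes in short steps, Python scripts to look and compute and a tool call to move; the robot and the scene stay as the last step left them, time stands still between calls to the robot, and variables do not carry over. Pictures are saved under pics/ and viewed, at most 10 in all, crops included, and the job is handed in when it is done.

Besides the shell and the picture viewer there is one more tool, called after ">>>" as name([rows], argument=value, ...), one row to a line, values as JSON. jog_arm: Moves the arm, as the interface text tells. Its arguments: {"type":"object","properties":{"increments":{"type":"array","items":{"type":"array"}},"squeeze":{"type":"number"}},"required":["increments"]}

```bash
mkdir -p pics; cat > h.py <<'E'
import numpy as np, cv2
from bench import status, grab_frame, get_calibration, manip, trace
def snap(n,f=None):
    c=get_calibration(n); im=grab_frame(n)
    if f: cv2.imwrite('pics/'+f,im[:,:,::-1])
    return im,{k:np.array(v,float) for k,v in c.items() if k in'KRt'}
def ray(c,p,fish=False):
    K,R,t=c['K'],c['R'],c['t']
    x=(p[0]-K[0,2])/K[0,0];y=(p[1]-K[1,2])/K[1,1]
    if fish:
        r=np.hypot(x,y); d=np.array([x/r*np.sin(r),y/r*np.sin(r),np.cos(r)]) if r>1e-9 else np.array([0,0,1.])
    else: d=np.array([x,y,1.]); d/=np.linalg.norm(d)
    return -R.T@t, R.T@d
def proj(c,X,fish=False):
    p=c['R']@np.array(X,float)+c['t']
    if fish:
        n=np.hypot(p[0],p[1]);th=np.arctan2(n,p[2]);q=p[:2]/max(n,1e-9)*th
    else: q=p[:2]/p[2]
    return np.array([c['K'][0,0]*q[0]+c['K'][0,2],c['K'][1,1]*q[1]+c['K'][1,2]])
def atz(r,z): o,d=r; return o+d*(z-o[2])/d[2]
def tri(rs):
    A=np.zeros((3,3));b=np.zeros(3)
    for o,d in rs: P=np.eye(3)-np.outer(d,d);A+=P;b+=P@o
    X=np.linalg.solve(A,b); return X,[np.linalg.norm((np.eye(3)-np.outer(d,d))@(X-o)) for o,d in rs]
E
cat > a.py <<'E'
from h import *
np.set_printoptions(precision=4,suppress=True)
ims={};cs={}
for n in('scene','top','wrist'): ims[n],cs[n]=snap(n)
print(status.sense())
for n in cs: print(n,cs[n]['K'].tolist(),'pos',-cs[n]['R'].T@cs[n]['t'],cs[n]['R'].tolist())
for o in('module','terminal','connector_face','go_pin','nogo_pin','pin_stand','inspection_camera','lens','tape_roll','spare_attenuator'):
    rs=[]
    for n in('scene','top','wrist'):
        r=trace(o,n)
        for k in r[:2]: print(o,n,round(k['score'],2),np.round(k['position'],1),k['region'].sum())
        if r:
            rs.append(ray(cs[n],r[0]['position'],n=='wrist')); np.save(f'm_{o}_{n}.npy',r[0]['region'])
    if len(rs)>1: print('   tri',*tri(rs))
cv2.imwrite('pics/a.png',cv2.resize(np.hstack([ims['scene'],ims['top']])[:,:,::-1],(800,300)))
cv2.imwrite('pics/scene.png',ims['scene'][:,:,::-1]);cv2.imwrite('pics/top.png',ims['top'][:,:,::-1]);
E
python3 a.py
```

```text
{'t': 0.15, 'q': array([-1.2126,  0.3003,  1.5214,  0.    ,  1.3207, -0.0666]), 'qvel': array([-0.0006, -0.0014, -0.0005, -0.0003, -0.0001, -0.0006]), 'tau': array([ -0.0024, -53.1958, -35.2823,   0.0707,   0.0236,  -0.0001]), 'tool_pos': array([ 0.2267, -0.501 ,  0.3022]), 'eef_rot': array([-3.1408, -0.0001,  0.4248]), 'force': array([-0.872 , -0.4356, -0.1826]), 'wrist_torque': array([ 0.0218, -0.0472, -0.0566]), 'grip_force': 0.0, 'gripper_width': 0.09397694161119266}
scene [[477.35452807101893, 0.0, 251.71894468103025], [0.0, 477.35452807101893, 190.18013051534317], [0.0, 0.0, 1.0]] pos [-0.0995  0.6133  0.8889] [[-0.720678712302978, -0.6932446801976424, 0.005831553051322595], [-0.4608557532713151, 0.4727754536944083, -0.7510628103299851], [0.5179132826159708, -0.5439624837814783, -0.6602050044707585]]
top [[379.57498535606663, 0.0, 257.41742762718184], [0.0, 379.57498535606663, 190.00182155271418], [0.0, 0.0, 1.0]] pos [0.3425 0.0091 1.0101] [[0.01167225177604761, -0.9998546766786108, -0.012425138324666808], [-0.9817412199351945, -0.009099631885996511, -0.19000361517533132], [0.
[... 1500 characters left out ...]
411995780048), np.float64(0.005977411995780225)]
lens scene 0.88 [211.4 175.4] 1160
lens scene 0.27 [284.4 186.2] 40
lens top 0.85 [258.6 150.9] 985
   tri [0.6071 0.0194 0.131 ] [np.float64(0.0015171552798892377), np.float64(0.0015171552798892696)]
tape_roll scene 0.97 [278.3 244.5] 528
tape_roll top 0.65 [255.2 245.1] 301
tape_roll top 0.52 [260.4 151.3] 994
   tri [0.3825 0.0236 0.053 ] [np.float64(0.0059514235509575755), np.float64(0.005951423550957548)]
spare_attenuator scene 0.6 [243.1 222.6] 195
spare_attenuator scene 0.41 [213.1 174. ] 1115
spare_attenuator top 0.45 [268.6 197.2] 234
   tri [ 0.5179 -0.0056  0.0083] [np.float64(0.001293535056552344), np.float64(0.001293535056552307)]
```

```bash
python3 - <<'E'
import cv2,numpy as np
s=cv2.imread('pics/scene.png');t=cv2.imread('pics/top.png')
a=cv2.resize(s[130:350,120:360],None,fx=1.66,fy=1.66);b=cv2.resize(t[110:275,120:380],None,fx=1.66,fy=1.66)
c=np.zeros((600,800,3),np.uint8);c[:a.shape[0],:a.shape[1]]=a;c[:b.shape[0],400:400+min(400,b.shape[1])]=b[:,:400]
# enlarged module & stand
m=cv2.resize(s[280:325,150:205],None,fx=4,fy=4);c[380:380+m.shape[0],0:m.shape[1]]=m
m=cv2.resize(t[200:245,130:190],None,fx=4,fy=4);c[380:380+m.shape[0],240:240+m.shape[1]]=m
m=cv2.resize(t[165:220,310:365],None,fx=4,fy=4);c[380:600,500:720]=m
cv2.imwrite('pics/c.png',c)
E
```

```text
(no output)
```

View pics/c.png

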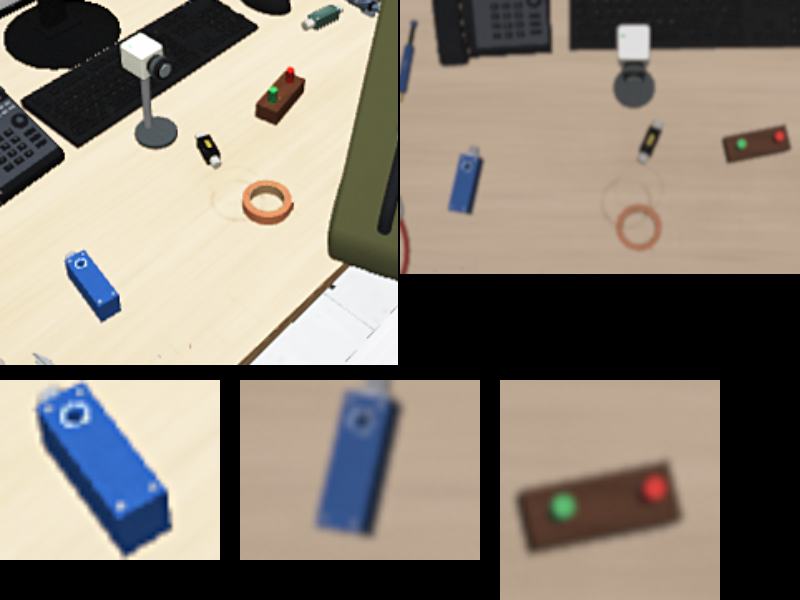

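The picture shows the module at lower left with its ringed terminal at scene (169,289) and top (160,210). The pins are in the stand: green at scene (284,187) and top (326,196), red at top (349,192). The camera lens faces the robot. I'll refine these from colour blobs.

```bash
cat > b.py <<'E'
from h import *
np.set_printoptions(precision=4,suppress=True)
cs={n:{k:np.array(v,float) for k,v in get_calibration(n).items() if k in'KRt'} for n in('scene','top')}
def blob(im,lo,hi,box):
    hsv=cv2.cvtColor(im,cv2.COLOR_RGB2HSV);m=cv2.inRange(hsv,lo,hi);k=np.zeros_like(m);x0,y0,x1,y1=box;k[y0:y1,x0:x1]=m[y0:y1,x0:x1]
    v,u=np.nonzero(k);return np.array([u.mean(),v.mean()]),len(u)
ims={n:cv2.imread(f'pics/{n}.png')[:,:,::-1].copy() for n in cs}
for nm,lo,hi in(('green',(45,100,60),(85,255,255)),('red',(0,170,80),(6,255,255))):
    s=blob(ims['scene'],lo,hi,(265,160,310,215));t=blob(ims['top'],lo,hi,(305,165,365,220));print(nm,s,t,*tri([ray(cs['scene'],s[0]),ray(cs['top'],t[0])]))
print('terminal',*tri([ray(cs['scene'],(168.7,288.7)),ray(cs['top'],(160.4,210.6))]))
E
python3 b.py
```

```text
green (array([283.814 , 186.6279]), 43) (array([325.1667, 196.4583]), 24) [ 0.5124 -0.1526  0.0444] [np.float64(0.0018123444494525772), np.float64(0.0018123444494526002)]
red (array([294.1351, 175.5405]), 37) (array([348.3462, 191.6538]), 26) [ 0.5268 -0.2138  0.0387] [np.float64(0.0016497447912095322), np.float64(0.0016497447912094047)]
terminal [0.4733 0.2737 0.0371] [np.float64(0.0008374701093981667), np.float64(0.0008374701093980694)]
```

```bash
cat >> h.py <<'E'
from scipy.spatial.transform import Rotation as Ro
def inc(p,yaw,grasp=False):
    s=status.sense();R0=Ro.from_euler('xyz',s['eef_rot']);R1=Ro.from_euler('xyz',[np.pi,0,yaw])
    p=np.array(p,float)
    if grasp: p=p+[0,0,.078]
    d=R0.inv().apply(p-s['tool_pos'])/.025; r=(R0.inv()*R1).as_rotvec(degrees=True)
    print('t',s['t'],'shift',np.round(d,3),'turn',np.round(r,2),'rows',np.linalg.norm(d)*25/41.7,np.linalg.norm(r)/7.16)
E
python3 -c "
from h import *
inc([.49,-.155,.30],.23)"
```

```text
t 1.65 shift [15.303 -8.274  0.107] turn [ 0.   -0.   11.16] rows 10.429576792194439 1.5587330160681705
```

>>> jog_arm([
  [-0.1,[2,-1,0],[0,0,4]],
  [-0.1,[4,-2,0],[0,0,11]],
  [-0.1,[5.5,-3,0],[0,0,11]],
  [-0.1,[7,-3.8,0],[0,0,11]],
  [-0.1,[8.4,-4.5,0],[0,0,11]],
  [-0.1,[9.8,-5.3,0],[0,0,11]],
  [-0.1,[11.2,-6,0],[0,0,11]],
  [-0.1,[12.6,-6.8,0],[0,0,11]],
  [-0.1,[14,-7.6,0],[0,0,11]],
  [-0.1,[15.3,-8.3,0],[0,0,11]],
  [-0.1,[15.3,-8.3,0],[0,0,11]],
  [-0.1,[15.3,-8.3,0],[0,0,11]],
  [-0.1,[15.3,-8.3,0],[0,0,11]],
])

```text
t: 2.73
tool_pos: [0.4899, -0.1537, 0.3025]
eef_rot: [-3.141, 0.0, 0.235]
force: [0.4, 0.4, -0.2]
gripper_width: 0.0423
grip_force: 0.0
```

```bash
cat > w.py <<'E'
import sys
from h import *
np.set_printoptions(precision=4,suppress=True)
im,c=snap('wrist','w%s.png'%sys.argv[1]); np.savez('w%s.npz'%sys.argv[1],**c)
s=status.sense();print(s['t'],s['tool_pos'],s['eef_rot'],s['gripper_width'],s['force'],'cam',-c['R'].T@c['t'])
for o in sys.argv[2:]:
    for k in trace(o,'wrist')[:2]: 
        v,u=np.nonzero(k['region']);print(o,round(k['score'],2),k['position'],k['region'].sum(),u.min(),u.max(),v.min(),v.max())
for p in([.5124,-.1526,.044],[.5268,-.2138,.044],[.473,.2737,.036]): print(proj(c,p,True))
E
python3 w.py 1 go_pin nogo_pin pin_stand
```

```text
2.7833 [ 0.4895 -0.1545  0.3025] [-3.1416  0.0003  0.2335] 0.04232073845268953 [-0.658  -0.6143 -1.0313] cam [ 0.5589 -0.1372  0.3852]
go_pin 0.58 [256.9, 157.5] 156 250 262 152 166
go_pin 0.39 [124.3, 33.5] 4908 67 174 0 78
nogo_pin 0.57 [303.9, 158.2] 139 300 314 154 166
pin_stand 0.58 [280.0, 151.6] 2557 239 321 138 174
[255.4458 159.5646]
[309.0635 160.1466]
[-11.373 129.751]
```

View pics/w1.png

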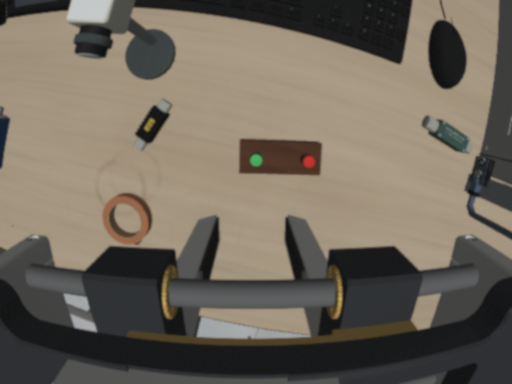

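The wrist view shows green at (256,160) and red at (309,161), both close to where my estimates project, and the stand is parallel to the finger line. Next I'll drop the gripper over the pin for a second wrist view.

```bash
cat > g.py <<'E'
from b import *
import sys
rs=[];R2=[]
for i in sys.argv[1:]:
    im=cv2.imread(f'pics/w{i}.png')[:,:,::-1].copy();c=dict(np.load(f'w{i}.npz'))
    p,n=blob(im,(45,100,60),(85,255,255),(150,80,380,360));q,n2=blob(im,(0,170,80),(6,255,255),(200,80,420,360))
    print(i,p,n,q,n2,'at z.044',atz(ray(c,p,True),.044),atz(ray(c,q,True),.044));rs.append(ray(c,p,True))
s=blob(ims['scene'],(45,100,60),(85,255,255),(265,160,310,215))[0];t=blob(ims['top'],(45,100,60),(85,255,255),(305,165,365,220))[0]
if len(rs)>1: print('wrist only',*tri(rs))
print('all',*tri(rs+[ray(cs['scene'],s),ray(cs['top'],t)]))
inc([.512,-.152,.18],.235)
E
python3 g.py 1
```

```text
green (array([283.814 , 186.6279]), 43) (array([325.1667, 196.4583]), 24) [ 0.5124 -0.1526  0.0444] [np.float64(0.0018123444494525772), np.float64(0.0018123444494526002)]
red (array([294.1351, 175.5405]), 37) (array([348.3462, 191.6538]), 26) [ 0.5268 -0.2138  0.0387] [np.float64(0.0016497447912095322), np.float64(0.0016497447912094047)]
terminal [0.4733 0.2737 0.0371] [np.float64(0.0008374701093981667), np.float64(0.0008374701093980694)]
1 [255.669  159.9296] 142 [308.4286 161.4286] 126 at z.044 [ 0.512 -0.153  0.044] [ 0.5251 -0.2135  0.044 ]
all [ 0.5123 -0.1527  0.0444] [np.float64(0.0003275421522792251), np.float64(0.0016563206868282112), np.float64(0.00196981054826237)]
t 2.9333 shift [0.92  0.077 4.909] turn [ 0.01 -0.   -0.21] rows 2.9945910850309194 0.029484717064436387
```

>>> jog_arm([
  [-0.1,[0.5,0,1.3],[0,0,0]],
  [-0.1,[0.92,0.08,2.6],[0,0,0]],
  [-0.1,[0.92,0.08,3.9],[0,0,0]],
  [-0.1,[0.92,0.08,4.9],[0,0,0]],
  [-0.1,[0.92,0.08,4.9],[0,0,0]],
  [-0.1,[0.92,0.08,4.9],[0,0,0]],
  [-0.1,[0.92,0.08,4.9],[0,0,0]],
])

```text
t: 3.52
tool_pos: [0.5129, -0.1518, 0.182]
eef_rot: [3.14, -0.002, 0.232]
force: [0.1, -0.2, 0.5]
gripper_width: 0.0422
grip_force: 0.0
```

```bash
python3 w.py 2; python3 g.py 1 2|tail -6
```

```text
3.5667 [ 0.513  -0.1517  0.1823] [ 3.1399 -0.0026  0.2321] 0.042224383418263685 [ 0.0937 -0.1221  0.2586] cam [ 0.5817 -0.1355  0.2648]
[252.4818 210.9301]
[331.1284 210.4759]
[-69.2383 157.3094]
terminal [0.4733 0.2737 0.0371] [np.float64(0.0008374701093981667), np.float64(0.0008374701093980694)]
1 [255.669  159.9296] 142 [308.4286 161.4286] 126 at z.044 [ 0.512 -0.153  0.044] [ 0.5251 -0.2135  0.044 ]
2 [252.7968 213.4935] 310 [331.4424 214.7509] 269 at z.044 [ 0.5104 -0.1533  0.044 ] [ 0.5234 -0.2152  0.044 ]
wrist only [ 0.5133 -0.1526  0.0529] [np.float64(3.2315487916818146e-05), np.float64(3.231548791680249e-05)]
all [ 0.5119 -0.1527  0.0452] [np.float64(0.0004172778718156958), np.float64(0.001148987196438953), np.float64(0.0014287716418137448), np.float64(0.0022828440716588356)]
t 3.5667 shift [-0.043  0.002  0.091] turn [ 0.1  -0.15 -0.16] rows 0.060236395432443975 0.033710439156481226
```

>>> jog_arm([
  [-0.1,[0,0.03,1],[0,0,0]],
  [-0.1,[0,0.03,1.6],[0,0,0]],
  [-0.1,[0,0.03,2.05],[0,0,0]],
  [-0.1,[0,0.03,2.05],[0,0,0]],
  [-1,[0,0.03,2.05],[0,0,0]],
  [-1,[0,0.03,2.05],[0,0,0]],
  [-1,[0,0.03,2.05],[0,0,0]],
  [-1,[0,0.03,2.05],[0,0,0]],
  [-1,[0,0.03,2.05],[0,0,0]],
  [-1,[0,0.03,2.05],[0,0,0]],
  [-1,[0,0.03,2.05],[0,0,0]],
  [-1,[0,0.03,2.05],[0,0,0]],
], squeeze=15)

```text
t: 4.57
tool_pos: [0.5129, -0.1518, 0.1295]
eef_rot: [3.141, -0.001, 0.233]
force: [-0.7, 0.0, 6.9]
gripper_width: 0.0135
grip_force: 15.0
```

>>> jog_arm([
  [-1,[0,0,-0.5],[0,0,0]],
  [-1,[0,0,-1],[0,0,0]],
  [-1,[0,0,-2],[0,0,0]],
  [-1,[0,0,-3.3],[0,0,0]],
  [-1,[0,0,-4.6],[0,0,0]],
  [-1,[0,0,-5.9],[0,0,0]],
  [-1,[0,0,-7],[0,0,0]],
  [-1,[0,0,-7],[0,0,0]],
  [-1,[0,0,-7],[0,0,0]],
])

```text
t: 5.32
tool_pos: [0.5128, -0.1518, 0.3049]
eef_rot: [3.14, -0.002, 0.233]
force: [-0.2, -1.0, -0.3]
gripper_width: 0.0134
grip_force: 15.0
```

```bash
python3 -c "
from h import *
s=status.sense();print(s['gripper_width'],s['force'],s['tool_pos'])
inc([.43,.06,.30],.0);inc([.43,.265,.3],-.15)"
```

```text
0.013372947912605857 [-0.15835458 -1.04546046 -0.28267805] [ 0.51278115 -0.15183131  0.30485182]
t 5.3167 shift [-1.267 -9.009  0.18 ] turn [ 0.06 -0.12 13.34] rows 5.455240887337041 1.8630944483232943
t 5.3167 shift [  0.624 -16.988   0.173] turn [ 0.05 -0.12 21.93] rows 10.191835264797996 3.0633880565928022
```

>>> jog_arm([
  [-1,[-0.2,-1,0.1],[0,0,2]],
  [-1,[-0.5,-2.5,0.15],[0,0,4]],
  [-1,[-0.8,-4,0.15],[0,0,6]],
  [-1,[-1,-5.5,0.15],[0,0,8]],
  [-1,[-1.2,-7,0.15],[0,0,10]],
  [-1,[-1.3,-8.5,0.15],[0,0,13]],
  [-1,[-1.1,-10,0.15],[0,0,15]],
  [-1,[-0.8,-11.5,0.15],[0,0,17]],
  [-1,[-0.4,-13,0.15],[0,0,19]],
  [-1,[0,-14.5,0.15],[0,0,21]],
  [-1,[0.3,-15.8,0.15],[0,0,22]],
  [-1,[0.5,-16.5,0.15],[0,0,22]],
  [-1,[0.6,-17,0.15],[0,0,22]],
  [-1,[0.6,-17,0.15],[0,0,22]],
  [-1,[0.6,-17,0.15],[0,0,22]],
  [-1,[0.6,-17,0.15],[0,0,22]],
])

```text
t: 6.65
tool_pos: [0.4293, 0.2642, 0.2997]
eef_rot: [3.141, 0.001, -0.152]
force: [0.0, -0.0, -0.8]
gripper_width: 0.0133
grip_force: 15.0
```

```bash
python3 w.py 3 terminal go_pin
```

```text
6.7 [0.4293 0.2641 0.2999] [ 3.1412  0.0003 -0.1523] 0.013751028098531255 [-0.4542 -0.0802  0.1421] cam [0.4994 0.2538 0.3823]
terminal 0.61 [234.0, 157.8] 2115 224 250 110 198
terminal 0.54 [251.8, 231.2] 713 240 263 215 252
go_pin 0.67 [254.8, 234.5] 746 240 263 214 253
[513.5111  89.0142]
[533.3159  81.2106]
[238.0922 142.0996]
```

View pics/w3.png

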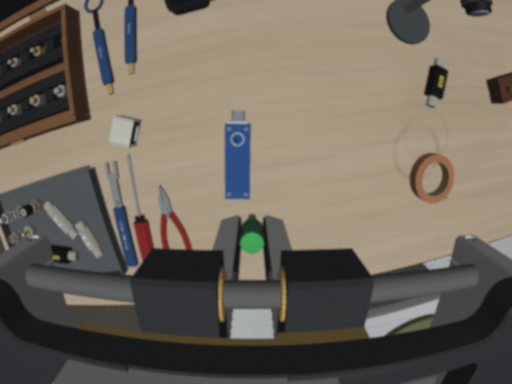

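The wrist view shows the module upright in the picture, with the ring at (237,140). The green pin sits straight between the pads. Next I'll measure the ring centre and the module's axis.

```bash
cat > m.py <<'E'
from h import *
import sys
np.set_printoptions(precision=4,suppress=True)
rs=[]
for i in sys.argv[1:]:
    im=cv2.imread(f'pics/w{i}.png')[:,:,::-1].copy();c=dict(np.load(f'w{i}.npz'))
    hsv=cv2.cvtColor(im,cv2.COLOR_RGB2HSV);m=cv2.inRange(hsv,(105,130,50),(125,255,255))
    n,l,st,ce=cv2.connectedComponentsWithStats(m)
    pc=proj(c,[.455,.275,.036],True);k=min((j for j in range(1,n) if st[j,4]>600),key=lambda j:np.linalg.norm(ce[j]-pc))
    M=(l==k).astype(np.uint8);cn=cv2.findContours(M,cv2.RETR_CCOMP,cv2.CHAIN_APPROX_NONE)
    x0,y0,w,h=st[k,:4]; print(i,'bbox',st[k],)
    # ring: white pixels near expected
    pt=proj(c,[.473,.2737,.036],True);uu,vv=np.meshgrid(range(512),range(384));near=np.hypot(uu-pt[0],vv-pt[1])<16
    W=near&(hsv[...,1]<125)&(hsv[...,2]>110)&(uu>x0)&(uu<x0+w)&(vv>y0+4)
    u,v=uu[W],vv[W];(cx,cy),r=cv2.minEnclosingCircle(np.c_[u,v].astype(np.float32)) if len(u) else((0,0),0)
    print('ring mean',u.mean(),v.mean(),len(u),'circ',cx,cy,r,'at .036',atz(ray(c,(u.mean(),v.mean()),True),.036),atz(ray(c,(cx,cy),True),.036))
    rs.append(ray(c,(cx,cy),True))
    for side in(0,1):
        P=[]
        for row in range(y0+8,y0+h-8):
            xs=np.nonzero(M[row])[0]; P.append(atz(ray(c,((xs.min()-.5,xs.max()+.5)[side],row),True),.036)[:2])
        P=np.array(P);f=np.polyfit(P[:,0],P[:,1],1);print('edge',side,'yaw',np.arctan(f[0]),'y at x=.45',np.polyval(f,.45))
if len(rs)>1: print('tri',*tri(rs))
E
python3 m.py 3; python3 -c "
import cv2
im=cv2.imread('pics/w3.png')[90:270,190:310];cv2.imwrite('pics/w3c.png',cv2.resize(im,None,fx=3.3,fy=3.3))"
```

```text
3 bbox [ 226  125   23   73 1359]
ring mean 237.40384615384616 138.22435897435898 156 circ 238.0 135.375 11.353100776672363 at .036 [0.4776 0.2738 0.036 ] [0.4808 0.2726 0.036 ]
edge 0 yaw -0.15644502328079304 y at x=.45 0.2923315470801244
edge 1 yaw -0.15400775581746853 y at x=.45 0.2650014599927965
```

View pics/w3c.png

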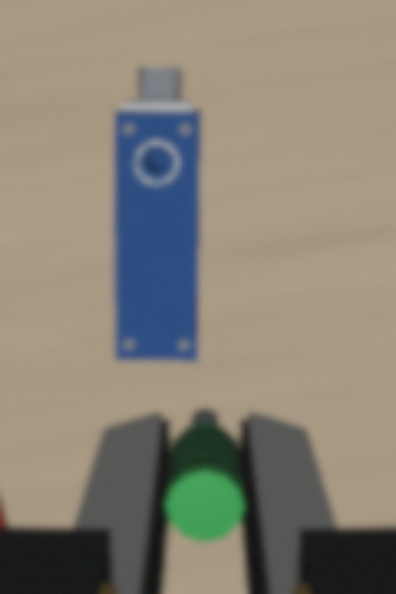

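```bash
sed -i 's/near=.*<16/near=np.hypot(uu-pt[0]-off[i][0],vv-pt[1]-off[i][1])<off[i][2]/; s/^rs=\[\]/rs=[];off={"3":(-.5,-3,9),"4":(0,0,16)}/' m.py; python3 m.py 3; python3 - <<'E'
from h import *
c=dict(np.load('w3.npz'));p=np.array([.4293,.2641,.2999]);R=Ro.from_euler('xyz',[3.1412,.0003,-.1523])
for d in(.0735,.1215): print(proj(c,p+R.apply([0,0,d]),True))
for q in((252.1,243),(252.1,214.8)): 
  for d in (.0735,.1215): print(d,R.inv().apply(atz(ray(c,q,True),.2999-d)-p))
inc([.4755,.2740,.22],-.155)
E
```

```text
3 bbox [ 226  125   23   73 1359]
ring mean 237.17123287671234 138.77397260273972 146 circ 237.09091186523438 138.88311767578125 7.958343029022217 at .036 [0.477  0.2741 0.036 ] [0.4769 0.2743 0.036 ]
edge 0 yaw -0.15644502328079304 y at x=.45 0.2923315470801244
edge 1 yaw -0.15400775581746853 y at x=.45 0.2650014599927965
[252.35987692 243.95342108]
[252.21740515 216.58783317]
0.0735 [ 0.00060232 -0.00014932  0.07349977]
0.1215 [-2.10049237e-02 -7.06923773e-05  1.21506289e-01]
0.0735 [ 0.01771135 -0.00016103  0.07349463]
0.1215 [ 1.37133915e-03 -8.60156340e-05  1.21499570e-01]
t 6.8 shift [ 1.763 -0.665  3.208] turn [ 0.   -0.01  0.14] rows 2.230410472006535 0.020023891997266077
```

>>> jog_arm([
  [-1,[0.8,-0.3,1],[0,0,0.1]],
  [-1,[1.6,-0.6,2],[0,0,0.1]],
  [-1,[1.8,-0.66,3.2],[0,0,0.1]],
  [-1,[1.8,-0.66,3.2],[0,0,0.1]],
  [-1,[1.8,-0.66,3.2],[0,0,0.1]],
  [-1,[1.8,-0.66,3.2],[0,0,0.1]],
  [-1,[1.8,-0.66,3.2],[0,0,0.1]],
  [-1,[1.8,-0.66,3.2],[0,0,0.1]],
])

```text
t: 7.47
tool_pos: [0.4763, 0.2749, 0.222]
eef_rot: [-3.14, -0.002, -0.153]
force: [0.2, -0.7, -0.2]
gripper_width: 0.0133
grip_force: 15.0
```

```bash
python3 w.py 4; python3 m.py 3 4; python3 -c "
import cv2
im=cv2.imread('pics/w4.png')[100:260,190:310];cv2.imwrite('pics/w4c.png',cv2.resize(im,None,fx=3.7,fy=3.7))"
```

```text
7.5167 [0.4762 0.2749 0.2217] [-3.1402 -0.0019 -0.1527] 0.013702768421784563 [-0.8357 -0.373  -0.3886] cam [0.5461 0.2643 0.3049]
[556.6315 123.209 ]
[574.2441 112.5575]
[254.136  197.5338]
3 bbox [ 226  125   23   73 1359]
ring mean 237.17123287671234 138.77397260273972 146 circ 237.09091186523438 138.88311767578125 7.958343029022217 at .036 [0.477  0.2741 0.036 ] [0.4769 0.2743 0.036 ]
edge 0 yaw -0.15644502328079304 y at x=.45 0.2923315470801244
edge 1 yaw -0.15400775581746853 y at x=.45 0.2650014599927965
4 bbox [239 175  30  50 893]
ring mean 253.98067632850243 193.80676328502415 207 circ 256.19232177734375 197.1923065185547 14.155712127685547 at .036 [0.4766 0.2733 0.036 ] [0.473  0.2717 0.036 ]
edge 0 yaw -0.15481336060199144 y at x=.45 0.292103198075062
edge 1 yaw -0.18867333977069725 y at x=.45 0.2655389498282133
tri [0.4784 0.2721 0.0562] [np.float64(0.0009506470411253915), np.float64(0.000950647041125357)]
```

View pics/w4c.png

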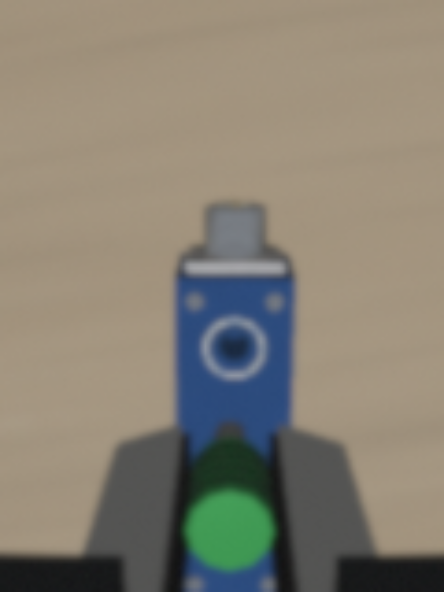

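The ring centre is at about (253.2,194.0) here, with the pin shaft ahead of it in the same column. I'll triangulate it from both wrist views.

```bash
python3 - <<'E'
from h import *
np.set_printoptions(precision=4,suppress=True)
a=dict(np.load('w3.npz'));b=dict(np.load('w4.npz'));S,T=[{k:np.array(v,float) for k,v in get_calibration(n).items() if k in'KRt'} for n in('scene','top')]
r=[ray(a,(237.3,139),True),ray(b,(253.3,194),True)]
print(*tri(r),atz(r[0],.036),atz(r[1],.036)); r+=[ray(S,(168.7,288.7)),ray(T,(160.4,210.6))];print(*tri(r))
# pin: head top & foot in tool frame
p=np.array([.4762,.2749,.2217]);R=Ro.from_euler('xyz',[-3.1402,-.0019,-.1527])
for q,d in(((190+230/3.7,100+530/3.7),.0735),((190+230/3.7,100+426/3.7),.1205)): 
  o,dd=ray(b,q,True);z=.2217-d;X=atz((o,dd),z);print(X,R.inv().apply(X-p))
inc([.4765,.2737,.185],-.155)
E
```

```text
[0.4768 0.2739 0.0372] [np.float64(2.6879232319046228e-05), np.float64(2.687923231911757e-05)] [0.4767 0.274  0.036 ] [0.4765 0.274  0.036 ]
[0.4753 0.2738 0.0342] [np.float64(0.001322709554887879), np.float64(0.0007199525416573453), np.float64(0.0019208973253738758), np.float64(0.001577895547552442)]
[0.4767 0.275  0.1482] [ 0.0004 -0.      0.0735]
[0.4779 0.2748 0.1012] [0.0015 0.     0.1205]
t 7.5167 shift [0.016 0.047 1.469] turn [-0.08 -0.11  0.13] rows 0.8811022442038783 0.026206519836210827
```

>>> jog_arm([
  [-1,[0.02,0.04,0.8],[0,0,0.1]],
  [-1,[0.02,0.04,1.6],[0,0,0.1]],
  [-1,[0.02,0.04,2.1],[0,0,0.1]],
  [-1,[0.02,0.04,2.3],[0,0,0.1]],
  [-1,[0.02,0.04,2.3],[0,0,0.1]],
  [-1,[0.02,0.04,2.3],[0,0,0.1]],
  [-1,[0.02,0.04,2.4],[0,0,0.1]],
  [-1,[0.02,0.04,2.5],[0,0,0.1]],
  [-1,[0.02,0.04,2.6],[0,0,0.1]],
  [-1,[0.02,0.04,2.7],[0,0,0.1]],
  [-1,[0.02,0.04,2.75],[0,0,0.1]],
  [-1,[0.02,0.04,2.75],[0,0,0.1]],
])

```text
t: 8.52
tool_pos: [0.4764, 0.2736, 0.1511]
eef_rot: [3.141, 0.0, -0.155]
force: [-0.2, -0.2, -0.8]
gripper_width: 0.0131
grip_force: 15.0
```

```bash
python3 w.py 5;  python3 -c "
import cv2
im=cv2.imread('pics/w5.png')[140:290,190:310];cv2.imwrite('pics/w5c.png',cv2.resize(im,None,fx=3.7,fy=3.7))"
```

```text
8.5667 [0.4765 0.2737 0.1513] [ 3.1414  0.0002 -0.1546] 0.013323288862052108 [0.6182 0.4515 0.1379] cam [0.5465 0.263  0.2337]
[595.3952 127.8271]
[610.1949 115.7968]
[252.7598 224.0384]
```

View pics/w5c.png

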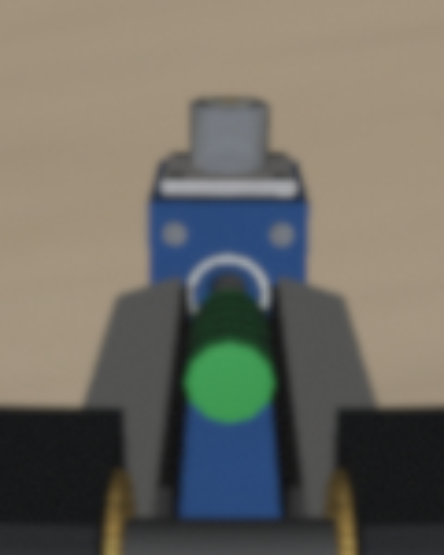

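The shaft is in the ring, centred, with no force yet. I'll carry on down.

>>> jog_arm([
  [-1,[0,0,0.1],[0,0,0]],
  [-1,[0,0,0.2],[0,0,0]],
  [-1,[0,0,0.3],[0,0,0]],
  [-1,[0,0,0.4],[0,0,0]],
  [-1,[0,0,0.5],[0,0,0]],
  [-1,[0,0,0.55],[0,0,0]],
  [-1,[0,0,0.55],[0,0,0]],
])

```text
t: 9.15
tool_pos: [0.4764, 0.2736, 0.1372]
eef_rot: [3.141, 0.001, -0.155]
force: [-0.7, 0.1, -0.6]
gripper_width: 0.0134
grip_force: 15.0
```

>>> jog_arm([
  [-1,[0,0,0.04],[0,0,0]],
  [-1,[0,0,0.08],[0,0,0]],
  [-1,[0,0,0.1],[0,0,0]],
  [-1,[0,0,0.1],[0,0,0]],
])

```text
t: 9.48
tool_pos: [0.4766, 0.2737, 0.1355]
eef_rot: [-3.141, -0.0, -0.155]
force: [-1.3, -0.2, 3.1]
gripper_width: 0.0136
grip_force: 15.0
```

>>> jog_arm([
  [-1,[0,0,0.02],[0,0,0]],
  [-1,[0,0,0.04],[0,0,0]],
  [-1,[0,0,0.04],[0,0,0]],
])

```text
t: 9.73
tool_pos: [0.4768, 0.2738, 0.1354]
eef_rot: [-3.141, -0.001, -0.155]
force: [-5.0, -3.4, 14.8]
gripper_width: 0.0135
grip_force: 15.0
```

Seated: the force is rising while the tool height stays put. Now release and retreat.

>>> jog_arm([
  [-0.5,[0,0,0.04],[0,0,0]],
  [-0.5,[0,0,0],[0,0,0]],
  [-0.3,[0,0,0],[0,0,0]],
  [-0.1,[0,0,0],[0,0,0]],
  [-0.1,[0,0,0],[0,0,0]],
  [-0.1,[0,0,-1],[0,0,0]],
  [-0.1,[0,0,-2],[0,0,0]],
  [-0.1,[0,0,-3],[0,0,0]],
  [0,[-1,0,-4.5],[0,0,0]],
  [0.1,[-2,0,-4.5],[0,0,0]],
  [0.1,[-2.3,0,-4.5],[0,0,0]],
  [0.1,[-2.3,0,-4.5],[0,0,0]],
  [0.1,[-2.3,0,-4.5],[0,0,0]],
])

```text
t: 10.82
tool_pos: [0.4199, 0.2825, 0.2462]
eef_rot: [3.141, 0.0, -0.154]
force: [-0.0, -0.6, 0.1]
gripper_width: 0.052
grip_force: 0.0
```

```bash
python3 w.py 6 go_pin module;  python3 -c "
import cv2
im=cv2.imread('pics/w6.png')[60:260,170:330];cv2.imwrite('pics/w6c.png',cv2.resize(im,None,fx=3,fy=3))"
```

```text
10.8667 [0.4202 0.2824 0.2459] [ 3.1409  0.0007 -0.1546] 0.05178133339820349 [1.1318 0.0461 0.5296] cam [0.49   0.2719 0.3288]
go_pin 0.53 [253.8, 129.2] 212 244 259 123 138
module 0.74 [252.9, 153.7] 2772 236 266 97 201
module 0.17 [251.2, 128.5] 185 244 258 124 138
[544.158   82.0258]
[561.7599  74.6322]
[252.5287 134.5248]
```

View pics/w6c.png

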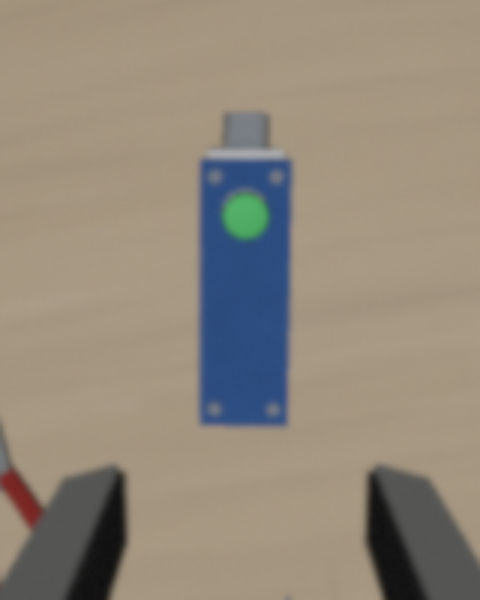

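The pin is in the terminal, its head at (252,132) covering the ring. I'll check its height and the module pose numerically.

```bash
sed -i 's/"4":(0,0,16)/"4":(0,0,16),"6":(0,0,16)/' m.py; python3 m.py 6; python3 - <<'E'
from h import *
np.set_printoptions(precision=4,suppress=True)
c=dict(np.load('w6.npz'));im=cv2.imread('pics/w6.png');hsv=cv2.cvtColor(im,cv2.COLOR_BGR2HSV);m=cv2.inRange(hsv,(45,100,60),(85,255,255));m[:80]=0;m[200:]=0;m[:,:200]=0;m[:,300:]=0
v,u=np.nonzero(m);print(u.mean(),v.mean(),u.max()-u.min(),v.max()-v.min(),len(u))
for z in(.055,.062,.069): print(z,proj(c,[.4768,.2738,z],True))
# end edges rows 60+158/3, 60+425/3
A=atz(ray(c,(170+245/3,60+160/3),True),.036);B=atz(ray(c,(170+244/3,60+425/3),True),.036);print('ends',A,B,np.linalg.norm(A-B))
yaw=-.155;ex=np.array([np.cos(yaw),np.sin(yaw)]);o=np.array([.4768,.2738])-.027*ex;print('origin',o,(A+B)/2)
g=o-.024*ex;inc([g[0],g[1],.024],yaw,True)
E
```

```text
6 bbox [ 238  114   28   87 1990]
ring mean 250.07272727272726 125.16363636363636 55 circ 253.0 128.5 10.965956687927246 at .036 [0.4825 0.2747 0.036 ] [0.4788 0.2723 0.036 ]
edge 0 yaw -0.16242136233349475 y at x=.45 0.29241116099671693
edge 1 yaw -0.16563249180193837 y at x=.45 0.2648591204093943
251.3858695652174 131.85326086956522 15 14 184
0.055 [251.846  131.6719]
0.062 [251.8513 132.0493]
0.069 [251.8569 132.4469]
ends [0.4938 0.2713 0.036 ] [0.4056 0.2854 0.036 ] 0.08931365521355068
origin [0.4501 0.278 ] [0.4497 0.2784 0.036 ]
t 10.9667 shift [ 0.247 -0.017  5.753] turn [ 0.05  0.06 -0.01] rows 3.4523310956924127 0.010288355916334022
```

>>> jog_arm([
  [0.1,[0.4,0,0.8],[0,0,0.3]],
  [0.1,[0.69,-0.02,1.6],[0,0,0.3]],
  [0.1,[0.69,-0.02,2.7],[0,0,0.3]],
  [0.1,[0.69,-0.02,3.8],[0,0,0.3]],
  [0.1,[0.69,-0.02,4.8],[0,0,0.3]],
  [0.1,[0.69,-0.02,5.5],[0,0,0.3]],
  [0.1,[0.69,-0.02,5.7],[0,0,0.3]],
  [0.1,[0.69,-0.02,5.7],[0,0,0.3]],
  [-0.2,[0.69,-0.02,5.7],[0,0,0.3]],
  [-0.3,[0.69,-0.02,5.7],[0,0,0.3]],
  [-0.4,[0.69,-0.02,5.7],[0,0,0.3]],
  [-1,[0.69,-0.02,5.7],[0,0,0.3]],
  [-1,[0.69,-0.02,5.7],[0,0,0.3]],
  [-1,[0.69,-0.02,5.7],[0,0,0.3]],
  [-1,[0.69,-0.02,5.7],[0,0,0.3]],
  [-1,[0.69,-0.02,5.7],[0,0,0.3]],
], squeeze=45)

```text
t: 12.3
tool_pos: [0.4372, 0.2806, 0.1051]
eef_rot: [-3.141, -0.001, -0.16]
force: [-0.8, -0.9, 6.3]
gripper_width: 0.0298
grip_force: 45.0
```

>>> jog_arm([
  [-1,[0,0,-0.3],[0,0,0]],
  [-1,[0,0,-0.7],[0,0,0]],
  [-1,[0,0,-1.3],[0,0,0]],
  [-1,[0,0,-2],[0,0,0]],
  [-1,[0,0,-2.8],[0,0,0]],
  [-1,[0,0,-3.6],[0,0,0]],
  [-1,[0,0,-4.4],[0,0,0]],
  [-1,[0,0,-5.28],[0,0,0]],
  [-1,[0,0,-5.28],[0,0,0]],
  [-1,[0,0,-5.28],[0,0,0]],
])

```text
t: 13.13
tool_pos: [0.4369, 0.2804, 0.2371]
eef_rot: [-3.14, -0.002, -0.16]
force: [0.2, 0.4, -3.3]
gripper_width: 0.0301
grip_force: 45.0
```

```bash
python3 w.py 7 inspection_camera go_pin; python3 - <<'E'
from h import *
np.set_printoptions(precision=4,suppress=True)
ims={}
for n in('scene','top'):
    im,c=snap(n,n+'2.png');ims[n]=im
a=np.vstack([cv2.resize(ims['scene'][110:230,150:310],(400,300)),cv2.resize(ims['top'][110:200,210:330],(400,300))])
w=cv2.imread('pics/w1.png')[:,:,::-1][0:90,60:190];w3=cv2.imread('pics/w3.png')[:,:,::-1][0:60,380:512]
b=np.zeros((600,400,3),np.uint8);b[:277]=cv2.resize(w,(400,277));b[300:482]=cv2.resize(w3,(400,182))
cv2.imwrite('pics/cam.png',np.hstack([a,b])[:,:,::-1])
E
```

```text
13.1833 [0.4365 0.2803 0.2358] [ 3.1415  0.0002 -0.1599] 0.0296330985327443 [ 0.0077 -0.4839 -2.6473] cam [0.5067 0.2693 0.3199]
inspection_camera 0.97 [443.2, 15.2] 1470 418 464 0 39
go_pin 0.81 [255.3, 182.6] 961 237 268 164 202
[549.0673  92.346 ]
[566.5427  83.8833]
[253.273  153.2399]
```

View pics/cam.png

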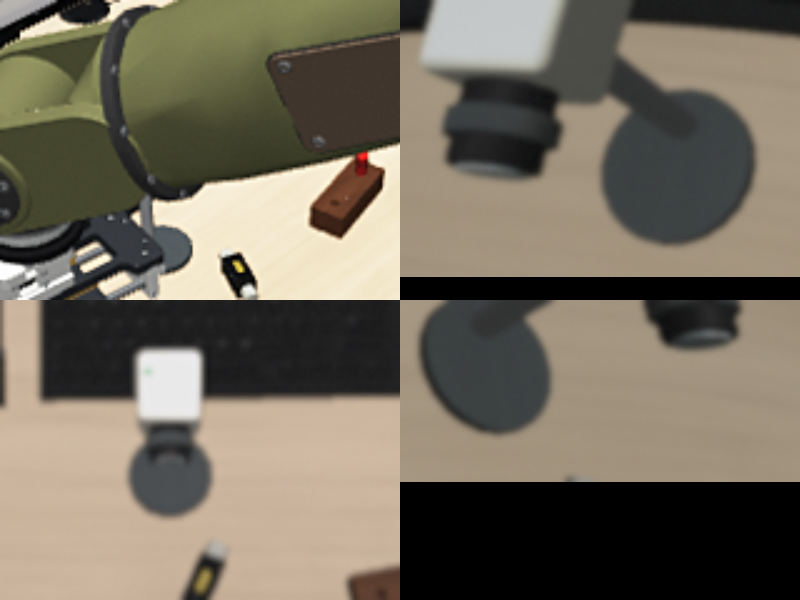

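The views show the camera foot at top (261,162.5), w1 (150.7,54.3) and w3 (408.4,22.1). The lens front is at w1 (91,54.6) and w3 (478,12.5). Next I'll work out the camera pose.

```bash
python3 - <<'E'
from h import *
np.set_printoptions(precision=4,suppress=True)
a=dict(np.load('w1.npz'));b=dict(np.load('w3.npz'));S,T=[{k:np.array(v,float) for k,v in get_calibration(n).items() if k in'KRt'} for n in('scene','top')]
rf=[ray(T,(261,162.5)),ray(a,(150.7,54.3),True),ray(b,(408.4,22.1),True)]
for r in rf: print('foot',atz(r,.01))
print(*tri(rf[1:]))
rl=[ray(a,(91.2,54.6),True),ray(b,(478.3,12.5),True)]
S_l=ray(S,(120+162/1.66,130+67/1.66))
print('lens',*tri(rl),*tri(rl+[S_l]),[atz(r,.15) for r in rl+[S_l]])
# box top centre in top view: (210+168/3.333,110+(370-300)/3.333)
tt=[ray(T,(210+u/3.3333,110+(v-300)/3.3333)) for u,v in((136,350),(202,350),(135,420),(201,420))]
P=[atz(r,.172)[:2] for r in tt];print('boxtop',np.array(P),np.mean(P,0))
print('box yaw via long edges',[np.degrees(np.arctan2(*(P[i]-P[j])[::-1])) for i,j in((0,2),(1,3))])
E
```

```text
foot [0.6122 0.0149 0.01  ]
foot [0.6137 0.0107 0.01  ]
foot [0.6111 0.0174 0.01  ]
[0.6139 0.0131 0.0033] [np.float64(0.0007943854070502532), np.float64(0.0007943854070500597)]
lens [0.5871 0.013  0.1492] [np.float64(2.9368848872408513e-05), np.float64(2.936884887252357e-05)] [0.5876 0.0126 0.151 ] [np.float64(0.0008607112488079164), np.float64(0.0017547566137310713), np.float64(0.0021723738012901657)] [array([0.587 , 0.0125, 0.15  ]), array([0.5868, 0.0138, 0.15  ]), array([0.5914, 0.0099, 0.15  ])]
boxtop [[ 0.6585  0.0386]
 [ 0.6588 -0.0074]
 [ 0.6075  0.0386]
 [ 0.6079 -0.007 ]] [0.6332 0.0157]
box yaw via long edges [np.float64(0.0814810651477516), np.float64(-0.4857725739426559)]
```

```bash
python3 -c "
from h import *
inc([.43,.012,.237],.02);inc([.451,.012,.237],.02)"
```

```text
t 13.3833 shift [ 1.45  10.634 -0.068] turn [  0.06   0.1  -10.31] rows 6.434544161701787 1.4397961531420305
t 13.3833 shift [ 2.279 10.501 -0.07 ] turn [  0.06   0.1  -10.31] rows 6.4419493635023874 1.4397961531420305
```

>>> jog_arm([
  [-1,[0,0.4,-0.07],[0,0,-1]],
  [-1,[0.1,1.2,-0.07],[0,0,-2]],
  [-1,[0.2,2.1,-0.07],[0,0,-3]],
  [-1,[0.3,3,-0.07],[0,0,-4]],
  [-1,[0.5,3.9,-0.07],[0,0,-5]],
  [-1,[0.6,4.8,-0.07],[0,0,-6]],
  [-1,[0.7,5.7,-0.07],[0,0,-7]],
  [-1,[0.9,6.6,-0.07],[0,0,-8]],
  [-1,[1,7.5,-0.07],[0,0,-9]],
  [-1,[1.1,8.4,-0.07],[0,0,-10]],
  [-1,[1.3,9.3,-0.07],[0,0,-10.3]],
  [-1,[1.4,10.1,-0.07],[0,0,-10.3]],
  [-1,[1.45,10.6,-0.07],[0,0,-10.3]],
  [-1,[1.45,10.63,-0.07],[0,0,-10.3]],
  [-1,[1.45,10.63,-0.07],[0,0,-10.3]],
  [-1,[1.45,10.63,-0.07],[0,0,-10.3]],
])

```text
t: 14.72
tool_pos: [0.4303, 0.0127, 0.2376]
eef_rot: [-3.141, 0.001, 0.02]
force: [0.9, -0.4, -1.9]
gripper_width: 0.0297
grip_force: 45.0
```

```bash
python3 w.py 8; python3 -c "
from h import *
inc([.451,.012,.237],.02)
snap('top','top8.png')
a=cv2.imread('pics/w8.png')[0:300,140:372]
t=cv2.imread('pics/top8.png')[110:230,200:320]
c=np.zeros((600,800,3),np.uint8);c[:600,:464]=cv2.resize(a,(464,600));c[:336,464:]=cv2.resize(t,(336,336));cv2.imwrite('pics/f8.png',c)"
```

```text
14.7667 [0.4303 0.0129 0.2377] [-3.1415  0.0004  0.0205] 0.029443300833701447 [ 0.032   0.3371 -2.1438] cam [0.5011 0.0143 0.3203]
[415.3925 116.9704]
[460.0192 110.4286]
[ 31.27   150.5523]
t 14.7667 shift [0.828 0.053 0.027] turn [-0.01  0.03  0.03] rows 0.4975245135718731 0.005381206311299211
```

View pics/f8.png

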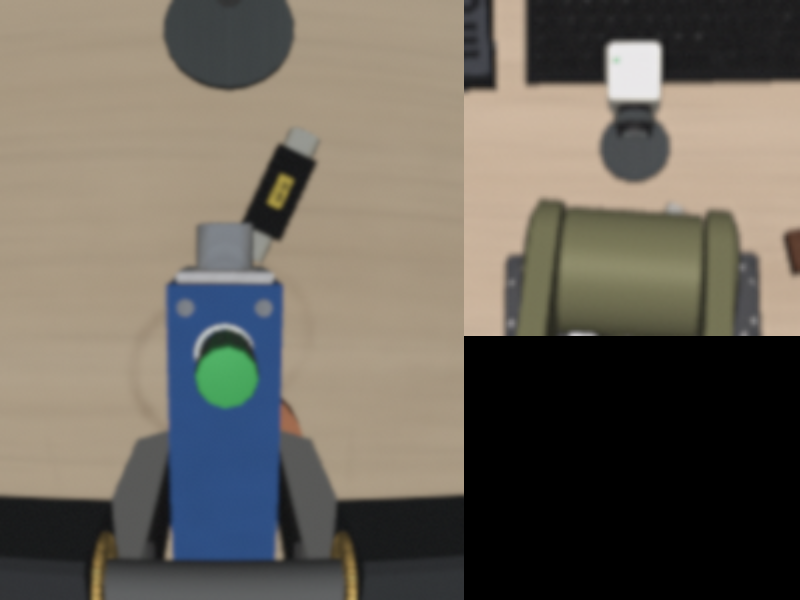

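The connector is centred on the camera foot, with columns 252.5 and 254.5. The pin is still seated against the ring. Now I'll check the module's tilt and reach numerically.

```bash
python3 - <<'E'
from h import *
np.set_printoptions(precision=4,suppress=True)
c=dict(np.load('w8.npz'));p=np.array([.4303,.0129,.2377]);R=Ro.from_euler('xyz',[-3.1415,.0004,.0205])
T=lambda v:p+R.apply(v)  # tool frame; module top z=.0691 from TCP, underside .1051
for n,v,px in(('face top',[.074,0,.0791],(140+112.5,112)),('term',[.040,0,.0691],(140+112.5,177)),('head top',[.040,0,.0431],(140+113.5,188.5)),
  ('cornerL',[.058,-.015,.0691],(140+83.5,141.5)),('cornerR',[.058,.015,.0691],(140+141,141.5))):
    print(n,proj(c,T(v),True),px)
r=ray(c,(254.5,14),True);print('foot',atz(r,.01))
for y in(0,.0): pass
print('foot near rim row 44:',atz(ray(c,(254.5,44),True),.01))
E
```

```text
face top [251.6761 111.5072] (252.5, 112)
term [251.7167 176.949 ] (252.5, 177)
head top [251.6917 188.8471] (253.5, 188.5)
cornerL [222.364  142.5978] (223.5, 141.5)
cornerR [281.0194 142.5554] (281, 141.5)
foot [0.6134 0.0137 0.01  ]
foot near rim row 44: [0.5792 0.0131 0.01  ]
```

>>> jog_arm([
  [-1,[0.2,0.02,0.03],[0,0,0]],
  [-1,[0.45,0.05,0.03],[0,0,0]],
  [-1,[0.7,0.05,0.03],[0,0,0]],
  [-1,[0.82,0.05,0.03],[0,0,0]],
  [-1,[0.82,0.05,0.03],[0,0,0]],
  [-1,[0.82,0.05,0.03],[0,0,0]],
  [-1,[0.82,0.05,0.03],[0,0,0]],
  [-1,[0.82,0.05,0.03],[0,0,0]],
  [-1,[0.82,0.05,0.03],[0,0,0]],
  [-1,[0.82,0.05,0.03],[0,0,0]],
])

```text
t: 15.65
tool_pos: [0.4507, 0.0114, 0.2372]
eef_rot: [-3.142, -0.0, 0.02]
force: [-0.4, -0.0, -1.1]
gripper_width: 0.0297
grip_force: 45.0
```

```bash
python3 w.py 9 inspection_camera go_pin; python3 - <<'E'
from h import *
np.set_printoptions(precision=4,suppress=True)
s=status.sense();c=dict(np.load('w9.npz'));R=Ro.from_euler('xyz',s['eef_rot'])
print('face',s['tool_pos']+R.apply([.074,0,.0871]),s['grip_force'],'pin top proj',proj(c,s['tool_pos']+R.apply([.04,0,.0431]),True),np.abs(s['qvel']).max())
print(manip.job_done())
E
```

```text
15.7 [0.4508 0.0114 0.2372] [-3.1416 -0.0001  0.0198] 0.029970099333226478 [-0.0472  0.3949 -2.9804] cam [0.5216 0.0129 0.3199]
inspection_camera 0.9 [252.7, 30.1] 3488 219 285 0 62
inspection_camera 0.46 [250.6, 208.5] 7854 223 281 110 280
go_pin 0.7 [253.4, 184.8] 1035 237 270 165 203
go_pin 0.46 [452.2, 129.6] 248 446 467 122 135
[413.1606 136.7398]
[458.1865 128.7275]
[ 31.8516 167.8134]
face [0.5248 0.0129 0.1501] 44.99471269547939 pin top proj [252.0661 188.7766] 0.0017039581361259365
the job is handed in; nothing more can be done
None
```

I've handed the job in at 15.7 s. The green pin is home in the module, and the gripper holds the module level in front of the lens with its connector face at (0.525, 0.013, 0.150), within about 3 mm of where I measured the focus point; no verdict came back.

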